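Round-bottomed flasks back on the rings that fit them

ROBOT

A 6-joint arm with a two-finger parallel gripper is mounted at the origin on a cart in front of the work surface, level with it; the furniture and walls round the work are solid. World frame = base frame: x ahead of the robot, y to its left, z up, the work surface at z = 0. Lengths are in m, angles in rad, forces in N, time in s.
With the tool pointing down it reaches from about 0.425 to 0.95 m from the base axis. Payload 3.5 kg.
Tool frame: the origin (TCP) lies between the finger pads; the fingertips stand 19 mm ahead of it and the grasp point (between the pads) is the TCP; z points along the fingers, y is the line along which they close (so a half turn about z gives the same grasp; the last joint's range is limited). The gripper opens to 85 mm and grips with 20 to 120 N. Pads are 22 mm wide; open, the fingers measure 114 mm over their backs; the gripper's body (76 mm by 85 mm) begins 54 mm behind the grasp point. The pads swing forward as they close: fully open they stand 13 mm farther back than shut.
Start: joints at [-1.497, 0.286, 1.577, -0, 1.279, -0.15], TCP at [0.15, -0.658, 0.25] pointing down, gripper open.
Joint ranges: [-2.77, 2.77], [-0.9, 2.22], [0.21, 2.48], [-1.53, 4.67], [0.24, 2.81], [-2.84, 2.84]. Speed limits (rad/s): [2.79, 2.79, 3.14, 3.14, 3.14, 3.14].

INTERFACE

Orientations are given as a unit quaternion [x, y, z, w].
In Python, from plant import get_state, cams, ctrl gives the robot as it stands. The module is installed in compiled form; this text tells all that it offers.
- The arm moves only by the tool jog_arm, never from a script. Its argument "deltas" is text: rows parted by semicolons, each of 6 numbers parted by spaces: the shift along the world's x, y, z normalised to -1 to 1, where 1 is 0.02 m, then the turn, a rotation vector about the world's x, y, z normalised to -1 to 1, where 1 is 0.1 rad. In form: x y z ax ay az; .... A call has 1 to 20 rows; each row shifts and turns the commanded pose from where the row before left it; what a row does not reach is not made up. A row lasts 1/8 s, in which the tool goes at most 62.5 mm and 10.7 degrees, less where a joint would pass 70% of its speed; a pose out of reach is approached as far as the arm can. A call with a number of a shift or a turn outside -1 to 1 is refused whole. A call with a gripper value outside its range is refused whole. "gripper" is the opening, from 0 (shut) to 1 (fully open), set as the call begins (left out, the last holds). The fingers move at their own pace and stop on an object; "squeeze" is the grip in N (left out, the last holds). Time passes only in rows, so rows that do not move let the fingers close. It gives the time, the measured TCP pose, the force, the opening and the grip force at its end, in the units of the state.
- get_state(): the state, without advancing time (a new reading comes with each control period).
- cams.read_camera(name): name is "side" or "top"; returns a dict with "color" (420x560x3 uint8, blue, green, red), "vfov" (degrees; the focal length in pixels is half the picture's height over the tangent of half this angle, whatever the lens; pixels are square), "cx", "cy" (the principal point, pixels), "rvec" (rotation vector, rad) and "tvec" (3), from world to camera coordinates, as OpenCV has them. Camera axes: x right, y down, z forward; pixel columns grow to the right and rows downward; lengths in m; the calibration is good to about 2 mm. A picture is of the moment at which its call begins. There is no depth.
- ctrl.sign_off(): hands the job in; it is judged then, once.
The state is a dict: "time": time; "qpos": joint angles; "dq": joint speeds; "joint_efforts": joint torques, N m; "eef_pos": TCP position; "tcp_rot": TCP orientation; "contact_force": force on the tool from outside, world axes, zero at the start; "wrist_torque": the same for the moment, N m; "opening": opening from 0.0 (shut) to 1.0 (fully open); "finger_force": force on a finger pad.
Only numpy, scipy, OpenCV 4.12 (cv2) and the standard library are available. Lean on these libraries where they do the work, as an engineer would, in place of code of your own. Each camera call takes 0.05 s, during which the arm holds its last target. There are 200 camera calls.

TASK

The three round-bottomed flasks were put on the wrong cork rings: move them so that each sits upright and centred on the ring that fits it, the large flask on the second largest ring, the middle one on the next smaller and the small one on the smallest. Never let go of a flask on the bare worktop, where it could roll away: park one in the empty widest ring meanwhile, which ends empty again. Set them down gently without dropping or tipping any, and leave the beaker and the bottle standing where they are.

Things in the scene. Friction and masses are not known exactly. Their poses are not given: they have to be found in the camera images.
- flask_large: Largest of three stoppered round-bottomed amber flasks: bulb 64 mm wide, neck 22 mm wide, bare from 33 to 72 mm above the bulb's centre, then rim and fixed white stopper (26 mm wide), top at 90 mm; 70 to 140 g. Origin: bulb centre; z: up the neck. Starts perched on the smallest ring (origin 46 mm up). On its own ring: origin 41 mm above the worktop. Never leave it on the bare worktop.
- flask_medium: Middle one of three stoppered round-bottomed amber flasks: bulb 50 mm wide, neck 20 mm wide, bare from 26 to 62 mm above the bulb's centre, then rim and fixed white stopper (24 mm wide), top at 80 mm; 50 to 100 g. Origin: bulb centre; z: up the neck. Starts sunk inside ring_large, on the worktop (origin 25 mm up). On its own ring: origin 34 mm above the worktop. Never leave it on the bare worktop.
- flask_small: Smallest of three stoppered round-bottomed amber flasks: bulb 38 mm wide, neck 18 mm wide, bare from 20 to 54 mm above the bulb's centre, then rim and fixed white stopper (22 mm wide), top at 72 mm; 35 to 70 g. Origin: bulb centre; z: up the neck. Starts sunk inside ring_medium, on the worktop (origin 19 mm up). On its own ring: origin 29 mm above the worktop. Never leave it on the bare worktop.
- ring_large: cork support ring lying flat on the worktop, loose, 120 g: outer diameter 98 mm, bore 54 mm, 24 mm high; open to the worktop beneath. Origin: on its axis at its underside, z up. The second largest of the four rings; fits the 64 mm flask.
- ring_medium: cork support ring lying flat on the worktop, loose, 120 g: outer diameter 86 mm, bore 42 mm, 20 mm high; open to the worktop beneath. Origin: on its axis at its underside, z up. The second smallest of the four rings; fits the 50 mm flask.
- ring_small: cork support ring lying flat on the worktop, loose, 120 g: outer diameter 78 mm, bore 31 mm, 18 mm high; open to the worktop beneath. Origin: on its axis at its underside, z up. The smallest of the four rings; fits the 38 mm flask.
- ring_spare: cork support ring lying flat on the worktop, loose, 120 g: outer diameter 118 mm, bore 70 mm, 26 mm high; open to the worktop beneath. Origin: on its axis at its underside, z up. The largest of the four, empty at the start, too wide for all three flasks: one set down in it stands on the worktop (origin half a bulb up), kept from rolling away by the ring.
- beaker: empty clear glass beaker, 42 mm wide, 50 mm high, standing by the work; origin at the centre of its underside, z up. To be left alone.
- oil_bottle: white plastic bottle with a black cap, 42 mm wide, 88 mm high, standing by the work; origin at the centre of its underside, z up. To be left alone.
Mind the look-alikes: they are no part of the job. Leave any red or yellow look-alike of the flask_medium alone.

How it is judged:
At the end, for the whole second after the job is handed in: Each flask rests released and still on its own ring: bulb centre within 8 mm of the ring's axis and within 5 mm of its seated height above the ring's underside, neck within 0.3 rad of upright, the three rings flat on the worktop (horizontal distance between flask_large and ring_large below 0.008 m and z of flask_large in the frame of ring_large between 0.0362 and 0.0462 m and angle between each of flask_large, flask_medium, flask_small's own z axis and vertical below 0.3 rad and angle between each of ring_large, ring_medium, ring_small's own z axis and vertical below 0.1 rad and height (world z) of each of ring_large, ring_medium, ring_small below 0.006 m and linear speed of each of flask_large, flask_medium, flask_small below 0.02 m/s and angular speed of each of flask_large, flask_medium, flask_small below 0.3 rad/s and contact force between the fingers and flask_large below 0.05 N and horizontal distance between flask_medium and ring_medium below 0.008 m and z of flask_medium in the frame of ring_medium between 0.0286 and 0.0386 m and contact force between the fingers and flask_medium below 0.05 N and horizontal distance between flask_small and ring_small below 0.008 m and z of flask_small in the frame of ring_small between 0.024 and 0.034 m and contact force between the fingers and flask_small below 0.05 N); the robot touches nothing.
It fails at once if a flask is dropped or knocked: it moves faster than 0.5 m/s while the fingers do not hold it (a fall of over about 13 mm) ((contact force between the fingers and flask_large below 0.05 N and linear speed of flask_large above 0.5 m/s) or (contact force between the fingers and flask_medium below 0.05 N and linear speed of flask_medium above 0.5 m/s) or (contact force between the fingers and flask_small below 0.05 N and linear speed of flask_small above 0.5 m/s)).
It fails at once if a flask is let go on the bare worktop: not held, and over 45 mm from the axis of every ring ((contact force between the fingers and flask_large below 0.05 N and horizontal distance between flask_large and ring_small above 0.045 m and horizontal distance between flask_large and ring_medium above 0.045 m and horizontal distance between flask_large and ring_large above 0.045 m and horizontal distance between flask_large and ring_spare above 0.045 m) or (contact force between the fingers and flask_medium below 0.05 N and horizontal distance between flask_medium and ring_small above 0.045 m and horizontal distance between flask_medium and ring_medium above 0.045 m and horizontal distance between flask_medium and ring_large above 0.045 m and horizontal distance between flask_medium and ring_spare above 0.045 m) or (contact force between the fingers and flask_small below 0.05 N and horizontal distance between flask_small and ring_small above 0.045 m and horizontal distance between flask_small and ring_medium above 0.045 m and horizontal distance between flask_small and ring_large above 0.045 m and horizontal distance between flask_small and ring_spare above 0.045 m)).
It fails at once if a flask is tipped over (more than 1 rad) (angle between any of flask_large, flask_medium, flask_small's own z axis and vertical above 1 rad).
It fails at once if the beaker or the bottle is shifted by more than 30 mm or tipped by more than 0.4 rad (distance of any of beaker, oil_bottle from where it was at the start of the episode above 0.03 m or angle between any of beaker, oil_bottle's own z axis and vertical above 0.4 rad).
It also fails if it takes over 99 s, if anything falls off the work surface, if the arm or the gripper's body presses on something with over 40 N, if the wrist force passes 120 N, or if a joint passes its speed limit or range.

## Working session

There is one attempt and no reset: what is moved stays moved. The work goes in short steps, Python scripts to look and compute and a tool call to move; the robot and the scene stay as the last step left them, time stands still between calls to the robot, and variables do not carry over. Pictures are saved under pics/ and viewed, at most 18 in all, crops included, and the job is handed in when it is done.

Besides the shell and the picture viewer there is one more tool, called after ">>>" by a JSON object that holds its "fn" and its "kwargs". jog_arm: Moves the arm, as the interface text tells. Its arguments: {"type":"object","properties":{"deltas":{"type":"string"},"gripper":{"type":"number"},"squeeze":{"type":"number"}},"required":["deltas"]}

```bash
mkdir -p pics; cat > h.py <<'E'
import numpy as np, cv2
from plant import get_state, cams, ctrl
def grab(n):
    c=cams.read_camera(n); im=np.array(c["color"]); h=im.shape[0]
    f=h/2/np.tan(np.radians(c["vfov"])/2)
    K=np.array([[f,0,c["cx"]],[0,f,c["cy"]],[0,0,1]]); R=cv2.Rodrigues(np.array(c["rvec"],float))[0]; t=np.array(c["tvec"],float).ravel()
    return im,K,R,t
def ray(K,R,t,u,v):
    d=R.T@np.linalg.solve(K,[u,v,1.]); return -R.T@t,d/np.linalg.norm(d)
def onz(K,R,t,u,v,z):
    o,d=ray(K,R,t,u,v); return o+d*(z-o[2])/d[2]
def proj(K,R,t,p):
    q=K@(R@np.array(p,float)+t); return q[:2]/q[2]
def tri(a,b):
    (o1,d1),(o2,d2)=a,b
    s=np.linalg.lstsq(np.c_[d1,-d2],o2-o1,rcond=None)[0]
    p,q=o1+s[0]*d1,o2+s[1]*d2; return (p+q)/2,np.linalg.norm(p-q)
E
python3 - <<'E'
from h import *
for n in("top","side"):
    im,K,R,t=grab(n); cv2.imwrite(f"pics/{n}0.png",im); print(n,K[0,0],-R.T@t,R[2])
s=get_state(); print(s)
E
```

```text
top 396.825374717053 [ 0.4003595  -0.01126171  0.99953985] [ 0.12998215 -0.0203406  -0.99130767]
side 507.16261872853903 [0.49565452 0.82018624 0.70624797] [ 0.01736211 -0.79752703 -0.60303333]
{'time': 0.1, 'qpos': array([-1.49702702e+00,  2.87120661e-01,  1.57801213e+00, -3.73661647e-06,
        1.27861513e+00, -1.49972567e-01]), 'dq': array([ 8.82166342e-05, -5.05235662e-04, -2.42597621e-03, -2.02889987e-04,
       -6.91739812e-04, -8.43517863e-04]), 'joint_efforts': array([ 3.88810895e-04, -4.07295513e+01, -2.93701011e+01, -1.18619946e-04,
        3.44028667e-03,  1.45266182e-05]), 'eef_pos': array([ 0.14977403, -0.65761087,  0.2490664 ]), 'tcp_rot': array([ 9.93748333e-01,  1.11638207e-01,  3.92624699e-05, -1.07692097e-03]), 'contact_force': array([0.25583291, 0.13793599, 0.24804633]), 'wrist_torque': array([ 0.0518001 ,  0.00914581, -0.00202705]), 'finger_force': 0.0, 'opening': 0.9993719404604916}
```

View pics/top0.png

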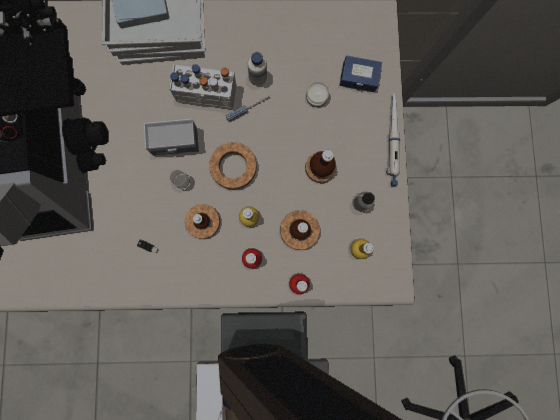

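View pics/side0.png

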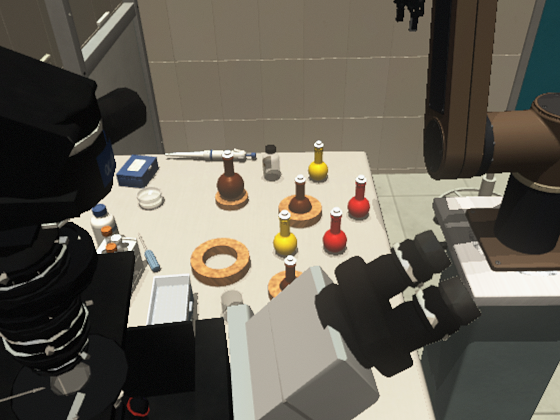

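Top view: empty spare ring (233,166), beaker (181,180), large flask on a small ring (322,166), middle flask in a ring (301,230), small flask in a ring (202,221). The look-alikes are yellow at (249,216) and (362,249), and red at (252,258) and (300,284). The bottle is at (366,201).

Side view: the three amber flasks are at (230,180), (300,200) and (290,275). The last is partly hidden by the microscope.

```bash
cat > meas.py <<'E'
from h import *
def masks(im):
    h=cv2.cvtColor(im,cv2.COLOR_BGR2HSV)
    cork=cv2.inRange(h,(5,90,110),(17,255,255)); white=cv2.inRange(h,(0,0,150),(179,60,255)); amber=cv2.inRange(h,(0,80,15),(12,255,110))
    return dict(cork=cork,white=white,amber=amber)
def blobs(m,amin,box):
    m=m.copy(); x0,y0,x1,y1=box; z=np.zeros_like(m); z[y0:y1,x0:x1]=m[y0:y1,x0:x1]
    n,_,st,c=cv2.connectedComponentsWithStats(z)
    return [(st[i].tolist(),c[i].round(1).tolist()) for i in range(1,n) if st[i][4]>=amin]
E
python3 - <<'E'
from meas import *
for n,box in(("top",(150,100,400,300)),("side",(130,130,400,320))):
    im,K,R,t=grab(n)
    for k,m in masks(im).items():
        print(n,k)
        for b in blobs(m,25,box): print("  ",b)
    cr=im[box[1]:box[3],box[0]:box[2]]; cv2.imwrite(f"pics/{n}c.png",cv2.resize(cr,(0,0),fx=2.9,fy=2.9,interpolation=2))
E
```

```text
top cork
   ([210, 143, 46, 45, 1011], [232.4, 164.8])
   ([306, 153, 14, 28, 89], [310.4, 169.4])
   ([185, 204, 34, 34, 638], [201.3, 220.7])
   ([281, 210, 39, 40, 785], [299.5, 229.4])
top white
   ([392, 100, 6, 37, 143], [394.3, 119.9])
   ([392, 141, 6, 32, 116], [394.7, 156.0])
   ([323, 150, 10, 10, 70], [327.3, 154.2])
   ([243, 208, 10, 10, 66], [247.2, 212.5])
   ([193, 214, 9, 9, 47], [196.5, 217.9])
   ([298, 223, 10, 9, 66], [302.3, 227.1])
   ([364, 243, 10, 10, 62], [368.0, 247.5])
   ([246, 253, 10, 10, 70], [250.2, 257.9])
   ([297, 281, 10, 10, 66], [301.6, 285.8])
top amber
   ([310, 152, 26, 27, 422], [321.2, 165.5])
   ([194, 213, 17, 16, 118], [203.0, 221.6])
   ([290, 219, 21, 21, 220], [298.7, 230.0])
   ([242, 248, 20, 21, 141], [253.3, 258.9])
   ([289, 274, 21, 20, 113], [299.5, 283.1])
side cork
   ([221, 174, 16, 12, 96], [228.2, 179.5])
   ([215, 189, 33, 21, 280], [230.1, 201.4])
   ([279, 194, 43, 34, 631], [300.6, 209.9])
   ([191, 238, 59, 48, 1220], [219.8, 259.8])
   ([268, 271, 18, 27, 214], [275.7, 283.5])
   ([295, 270, 7, 8, 30], [297.5, 273.5])
side white
   ([314, 140, 10, 8, 54], [318.4, 143.6])
   ([212, 148, 34, 10, 247], [228.7, 153.0])
   ([130, 150, 270, 170, 29412], [252.2, 232.3])
   ([130, 159, 16, 13, 145], [136.9, 164.4])
   ([205, 254, 31, 15, 337], [220.1, 261.0])
   ([389, 294, 11, 15, 104], [394.7, 300.8])
   ([189, 301, 3, 10, 28], [190.0, 305.5])
side amber
   ([222, 157, 11, 6, 28], [227.3, 159.0])
   ([218, 173, 26, 21, 279], [230.1, 183.6])
   ([296, 182, 9, 9, 26], [299.8, 185.3])
   ([357, 183, 8, 16, 34], [361.3, 188.2])
   ([289, 196, 22, 17, 178], [299.7, 205.1])
   ([349, 210, 20, 8, 67], [358.0, 214.3])
   ([324, 243, 22, 10, 74], [334.5, 248.6])
   ([281, 270, 12, 19, 81], [285.5, 280.8])
```

View pics/topc.png

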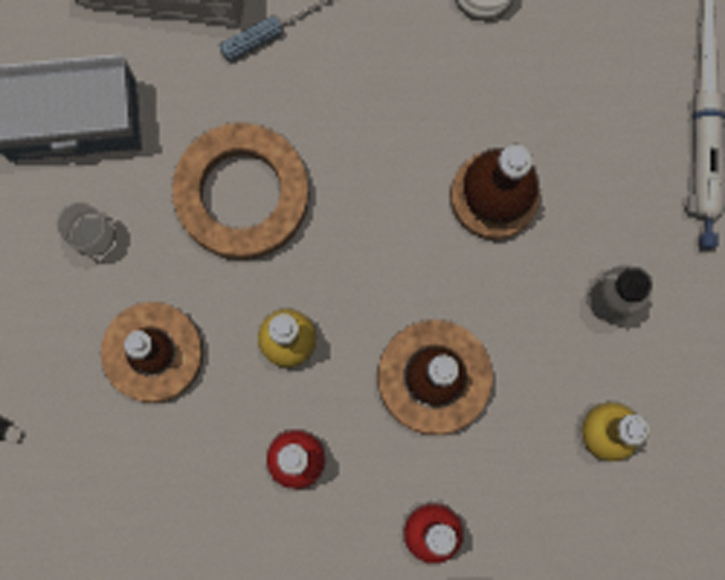

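View pics/sidec.png

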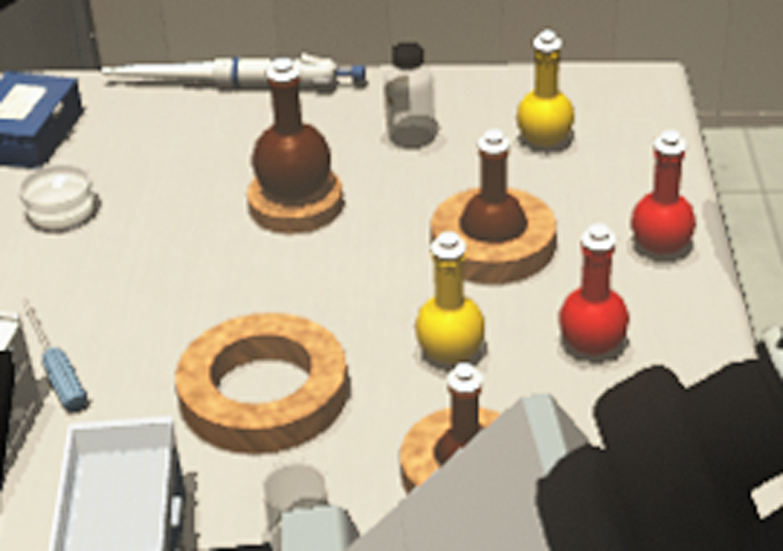

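The three amber flasks are at top crop (502,185), (436,376) and (150,350). They fit the description because they are amber and in or on cork rings. The red and yellow flasks stand bare on the worktop, so they are look-alikes. Next I measure stoppers, bulbs and rings.

```bash
cat > rings.py <<'E'
from meas import *
from scipy.optimize import least_squares
def ringfit(view,box,rad,h,cut=None):
    im,K,R,t=view; m=masks(im)["cork"]; z=np.zeros_like(m); x0,y0,x1,y1=box; z[y0:y1,x0:x1]=m[y0:y1,x0:x1]
    z=cv2.morphologyEx(z,cv2.MORPH_OPEN,np.ones((2,2)))
    pts=np.vstack([c.reshape(-1,2) for c in cv2.findContours(z,0,cv2.CHAIN_APPROX_NONE)[0] if cv2.contourArea(c)>20])
    if cut is not None: pts=pts[cut(pts)]
    hull=cv2.convexHull(pts).reshape(-1,2); cam=(-R.T@t)[:2]
    P=np.array([[onz(K,R,t,u,v,0)[:2],onz(K,R,t,u,v,h)[:2]] for u,v in hull])
    def res(c):
        far=((P[:,1]-c)@(c-cam))>0
        q=np.where(far[:,None],P[:,1],P[:,0]); return np.linalg.norm(q-c,axis=1)-rad
    s=least_squares(res,P[:,1].mean(0),loss="soft_l1",f_scale=.002); r=res(s.x); return s.x.round(4),np.median(abs(r)).round(4),r.mean().round(4)
E
python3 - <<'E'
from rings import *
T=grab("top");S=grab("side")
print("spare",ringfit(T,(205,138,262,194),.059,.026),ringfit(S,(186,233,255,290),.059,.026))
print("large",ringfit(T,(276,205,325,255),.049,.024),ringfit(S,(275,190,325,232),.049,.024))
print("medium",ringfit(T,(180,198,224,242),.043,.020))
print("small",ringfit(T,(300,147,340,187),.039,.018),ringfit(S,(210,187,255,214),.039,.018))
def cen(im,box,thr):
    x0,y0,x1,y1=box; g=im[y0:y1,x0:x1].min(2); n,_,st,c=cv2.connectedComponentsWithStats((g>thr).astype(np.uint8))
    i=1+st[1:,4].argmax(); return c[i]+[x0,y0],st[i].tolist()
tb=dict(large=(320,147,336,163),medium=(294,219,310,234),small=(190,210,203,225))
sb=dict(large=(220,148,236,162),medium=(292,172,308,186),small=(282,252,298,268))
for k in tb:
    (a,sa),(b,sc)=cen(T[0],tb[k],130),cen(S[0],sb[k],205)
    print(k,a.round(1),b.round(1),sa,sc,tri(ray(*T[1:],*a),ray(*S[1:],*b)))
# bulbs: top circle fit from amber hull w/out neck; side amber blob centres
tc=dict(large=(321.5,166.5),medium=(299,230),small=(203,221.5))
sc=dict(large=(230.5,185))
print("bulb large",tri(ray(*T[1:],*tc["large"]),ray(*S[1:],230.5,185)))
print("bulb at z", [onz(*T[1:],*tc[k],z).round(4) for k,z in(("large",.046),("medium",.025),("small",.019))])
o=[("bottle",366,201,.04),("beaker",181,180,.025),("yel",249,216,.025),("red",252,258,.025),("box",190,150,.05)]
for n,u,v,z in o: print(n,onz(*T[1:],u,v,z).round(3))
E
```

```text
spare (array([0.6313, 0.0652]), np.float64(0.0023), np.float64(-0.0025)) (array([0.6268, 0.0766]), np.float64(0.0023), np.float64(-0.0029))
large (array([ 0.4664, -0.1002]), np.float64(0.0014), np.float64(-0.0015)) (array([ 0.4637, -0.0872]), np.float64(0.0022), np.float64(-0.002))
medium (array([0.4909, 0.1419]), np.float64(0.0015), np.float64(-0.0019))
small (array([ 0.6308, -0.1613]), np.float64(0.0005), np.float64(-0.0004)) (array([ 0.6207, -0.1488]), np.float64(0.0017), np.float64(-0.0017))
large [327.5 154.5] [227.2 153.3] [3, 3, 11, 11, 86] [0, 2, 16, 8, 76] (array([ 0.62799319, -0.15570634,  0.1268313 ]), np.float64(0.0038504435558120763))
medium [302.5 226.9] [299.8 177.8] [4, 4, 10, 9, 71] [3, 2, 11, 9, 61] (array([ 0.46749598, -0.09760757,  0.09670522]), np.float64(0.002984497906811193))
small [196.8 218. ] [290.2 260.1] [3, 4, 9, 9, 55] [2, 4, 13, 9, 76] (array([0.49250954, 0.14562915, 0.08082553]), np.float64(0.0037350387819141792))
bulb large (array([ 0.62377372, -0.15403503,  0.04155271]), np.float64(0.003233360871334454))
bulb at z [array([ 0.6211, -0.1533,  0.046 ]), array([ 0.467 , -0.0958,  0.025 ]), array([0.4918, 0.1407, 0.019 ])]
bottle [ 0.535 -0.261  0.04 ]
beaker [0.596 0.195 0.025]
yel [0.503 0.027 0.025]
red [0.4   0.02  0.025]
box [0.665 0.169 0.05 ]
```

>>> {"fn": "jog_arm", "kwargs": {"deltas": "0.95 1 0 0 0 0;0.95 1 0 0 0 0;0.95 1 0 0 0 0;0.95 1 0 0 0 0;0.95 1 0 0 0 0;0.95 1 0 0 0 0;0.95 1 0 0 0 0;0.95 1 0 0 0 0;0.95 1 0 0 0 0;0.95 1 0 0 0 0;0.95 1 0 0 0 0;0.95 1 0 0 0 0;0.95 1 0 0 0 0;0.95 1 0 0 0 0;0.95 1 0 0 0 0;0.95 1 0 0 0 0;0.95 1 0 0 0 0;0.95 1 0 0 0 0;0.95 1 0 0 0 0;0.95 1 0 0 0 0", "gripper": 1}}

```text
time: 2.8
eef_pos: [0.5305, -0.2562, 0.2505]
tcp_rot: [0.994, 0.112, 0.0, 0.0]
contact_force: [-0.7, -0.2, -0.1]
opening: 1.002
finger_force: 0.0
```

>>> {"fn": "jog_arm", "kwargs": {"deltas": "0.95 1 -0.3 0 0 0;0.95 1 -0.3 0 0 0;0.95 1 -0.3 0 0 0;0.95 1 -0.3 0 0 0;0.95 1 -0.3 0 0 0;0 0 0 0 0 0;0 0 0 0 0 0"}}

```text
time: 3.68
eef_pos: [0.6245, -0.1577, 0.2205]
tcp_rot: [0.994, 0.112, -0.0, 0.0]
contact_force: [0.3, -0.7, -0.0]
opening: 1.003
finger_force: 0.0
```

```bash
python3 - <<'E'
from h import *
s=get_state(); p=s["eef_pos"]; print(p,s["tcp_rot"],s["time"])
for n in("top","side"):
    im,K,R,t=grab(n); q=proj(K,R,t,p); print(n,q, proj(K,R,t,p-[0,0,.019]))
    if n=="side":
        x,y=q.astype(int); x0,y0=max(x-80,0),max(y-60,0); c=cv2.resize(im[y0:y0+120,x0:x0+160],(0,0),fx=4.5,fy=4.5,interpolation=2); cv2.circle(c,tuple(((q-[x0,y0])*4.5).astype(int)),4,(0,255,0),-1); cv2.imwrite("pics/s1.png",c); print(x0,y0)
E
```

```text
[ 0.62454845 -0.15771149  0.22049936] [ 9.93703730e-01  1.12039473e-01 -1.31587581e-04  1.89511367e-04] 3.675
top [335.78050204 145.16158819] [334.16091165 147.73957689]
side [224.38370823 114.43504071] [225.14596719 122.50527125]
144 54
```

View pics/s1.png

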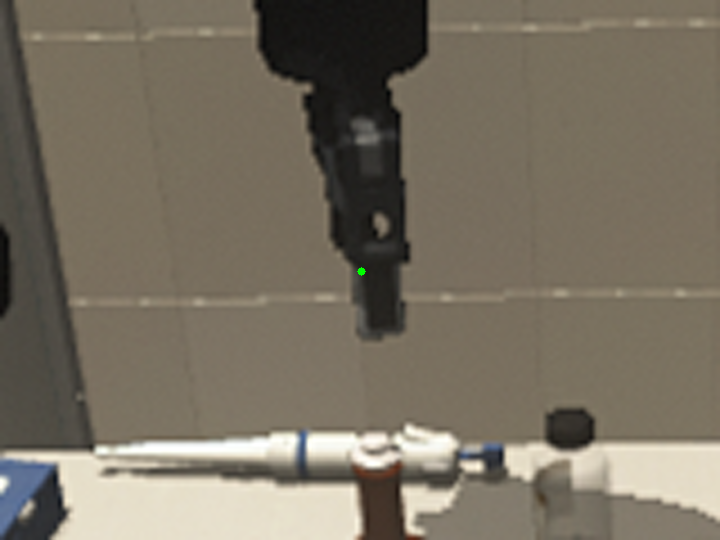

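Side: the near open fingertip is at about (229,128) px and the large flask's stopper at (227,153). I'll shut the gripper to check the side calibration against one known tip.

>>> {"fn": "jog_arm", "kwargs": {"deltas": "0 0 0 0 0 0;0 0 0 0 0 0;0 0 0 0 0 0;0 0 0 0 0 0;0 0 0 0 0 0;0 0 0 0 0 0;0 0 0 0 0 0;0 0 0 0 0 0", "gripper": 0}}

```text
time: 4.78
eef_pos: [0.6248, -0.1581, 0.2203]
tcp_rot: [0.994, 0.112, -0.0, -0.0]
contact_force: [-0.2, 1.4, -0.6]
opening: 0.003
finger_force: 0.0
```

```bash
python3 - <<'E'
from h import *
s=get_state(); p=s["eef_pos"]; print(p,s["opening"])
im,K,R,t=grab("side"); a=np.array([144,54]); c=cv2.resize(im[54:174,144:304],(0,0),fx=4.5,fy=4.5,interpolation=2)
for d in(0,.019):
    q=proj(K,R,t,p-[0,0,d]); print(q); cv2.circle(c,tuple(((q-a)*4.5).astype(int)),3,(0,255,0),-1)
cv2.imwrite("pics/s2.png",c)
T=grab("top")
cv2.imwrite("pics/t2.png",cv2.resize(T[0][90:210,270:430],(0,0),fx=4.5,fy=4.5,interpolation=2)); print(proj(*T[1:],p-[0,0,.019]))
for k,u,v,z in(("large",327.5,154.5,.134),("medium",302.5,226.9,.103),("small",196.8,218,.089)): print(k,onz(*T[1:],u,v,z).round(4))
E
```

```text
[ 0.62484111 -0.15810149  0.22030538] 0.003299855939066758
[224.27018685 114.43722221]
[225.03333873 122.50421419]
[334.32698606 147.62623249]
large [ 0.6281 -0.1545  0.134 ]
medium [ 0.4685 -0.0972  0.103 ]
small [0.4935 0.1441 0.089 ]
```

View pics/s2.png

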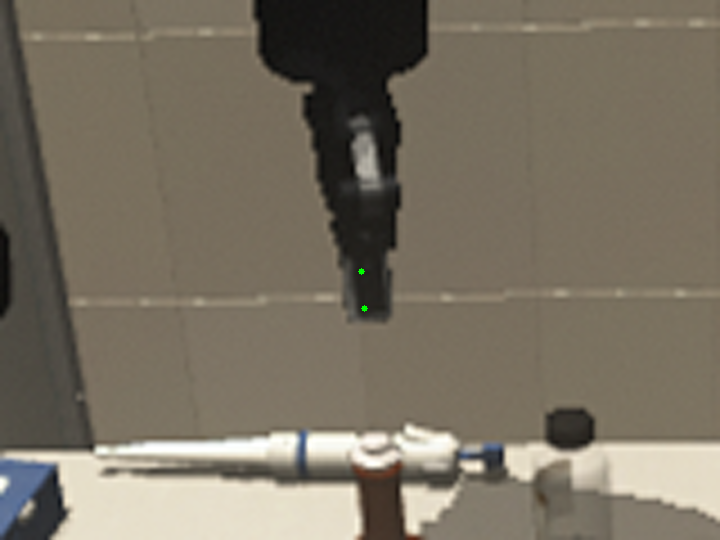

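View pics/t2.png

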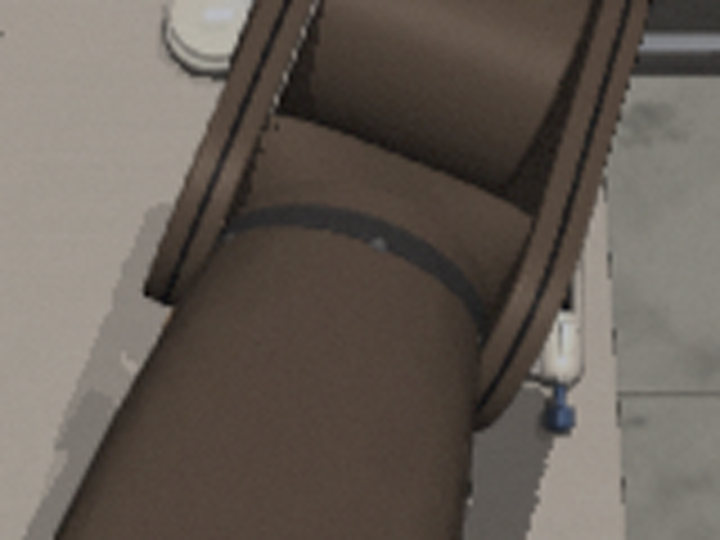

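Side: the shut tip is at (226,124) px, predicted (225,122.5), so the side view is good there. The top view only shows the arm. Next I check why the ring fits from the two views disagree.

```bash
python3 - <<'E'
from h import *
S=grab("side");T=grab("top")
a=np.linspace(0,2*np.pi,180)
def bb(V,c,r,h):
    q=np.array([proj(*V[1:],[c[0]+r*np.cos(x),c[1]+r*np.sin(x),z]) for x in a for z in(0,h)]); return q.min(0).round(1),q.max(0).round(1)
for n,c,r,h in(("spare",(.6313,.0652),.059,.026),("large",(.4664,-.1002),.049,.024),("medium",(.4909,.1419),.043,.02),("small",(.6235,-.1545),.039,.018)): print(n,"top",*bb(T,c,r,h),"side",*bb(S,c,r,h))
E
```

```text
spare top [209.6 142.4] [257.  190.3] side [189.8 234.6] [249.7 284.1]
large top [280.5 210.5] [320.6 250.4] side [277.8 191.4] [321.3 225.9]
medium top [185.  204.6] [220.8 239.7] side [267.4 266.5] [313.1 306.9]
small top [304.3 153.1] [335.7 184.5] side [215.5 183.9] [249.1 209.4]
```

>>> {"fn": "jog_arm", "kwargs": {"deltas": "0.03 0.15 0 0 0 0;0 0 0 0 0 0;0 0 0 0 0 0;0 0 0 0 0 0;0 0 -0.8 0 0 0;0 0 -0.8 0 0 0;0 0 -0.8 0 0 0;0 0 -0.8 0 0 0;0 0 -0.8 0 0 0;0 0 -0.8 0 0 0;0 0 -0.8 0 0 0;0 0 -0.5 0 0 0;0 0 0 0 0 0;0 0 0 0 0 0", "gripper": 0.8}}

```text
time: 6.72
eef_pos: [0.6259, -0.1553, 0.099]
tcp_rot: [0.994, 0.112, 0.001, 0.0]
contact_force: [0.2, -0.3, -0.2]
opening: 0.801
finger_force: 0.0
```

```bash
python3 - <<'E'
from h import *
im,K,R,t=grab("side"); cv2.imwrite("pics/s3.png",cv2.resize(im[120:220,165:295],(0,0),fx=5.5,fy=5.5,interpolation=2))
s=get_state(); print(s["eef_pos"],s["contact_force"])
E
```

```text
[ 0.62602611 -0.15540799  0.0992574 ] [-0.70258886  0.12905117 -0.25613304]
```

View pics/s3.png

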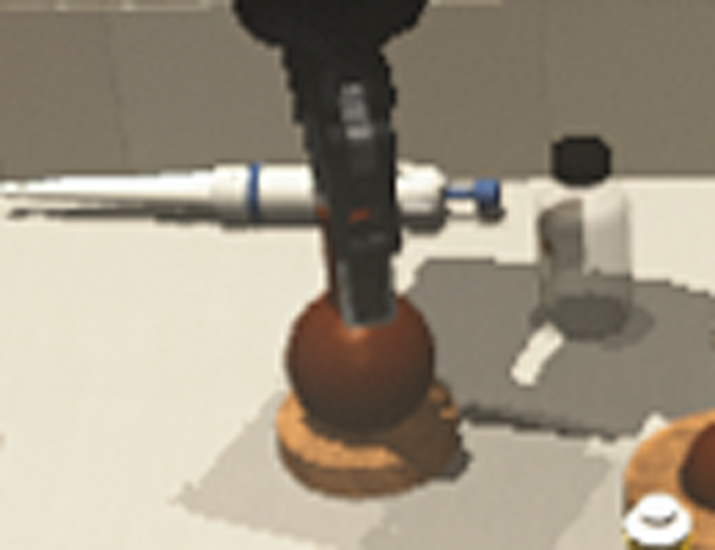

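The side view shows the finger straddling the large flask's neck just above the bulb. Grasp it.

>>> {"fn": "jog_arm", "kwargs": {"deltas": "0 0 0 0 0 0;0 0 0 0 0 0;0 0 0 0 0 0;0 0 0 0 0 0;0 0 0 0 0 0;0 0 0 0 0 0;0 0 0.2 0 0 0;0 0 0.5 0 0 0;0 0 0.8 0 0 0;0 0 0.8 0 0 0;0 0 0.5 0 0 0;0 0 0 0 0 0", "gripper": 0, "squeeze": 35}}

```text
time: 8.28
eef_pos: [0.6262, -0.1555, 0.1562]
tcp_rot: [0.994, 0.112, 0.001, 0.001]
contact_force: [0.1, 0.0, -2.4]
opening: 0.25
finger_force: 34.2
```

>>> {"fn": "jog_arm", "kwargs": {"deltas": "0.02 0.6 0 0 0 0;0.02 0.9 0 0 0 0;0.02 0.9 0 0 0 0;0.02 0.9 0 0 0 0;0.02 0.9 0 0 0 0;0.02 0.9 0 0 0 0;0.02 0.9 0 0 0 0;0.02 0.9 0 0 0 0;0.02 0.9 0 0 0 0;0.02 0.9 0 0 0 0;0.02 0.9 0 0 0 0;0.02 0.9 0 0 0 0;0.02 0.55 0 0 0 0;0 0 0 0 0 0;0 0 0 0 0 0"}}

```text
time: 10.15
eef_pos: [0.6307, 0.0655, 0.1543]
tcp_rot: [0.994, 0.112, -0.0, 0.0]
contact_force: [0.6, -0.5, -1.2]
opening: 0.252
finger_force: 34.3
```

```bash
python3 - <<'E'
from h import *
im,K,R,t=grab("side"); cv2.imwrite("pics/s4.png",cv2.resize(im[130:300,130:330],(0,0),fx=3.5,fy=3.5,interpolation=2))
s=get_state(); print(s["eef_pos"],s["opening"],s["finger_force"],s["contact_force"])
E
```

```text
[0.6306992  0.06533027 0.15430254] 0.2505457688694553 34.27482068538666 [-1.45327217 -0.41566584 -1.01353125]
```

View pics/s4.png

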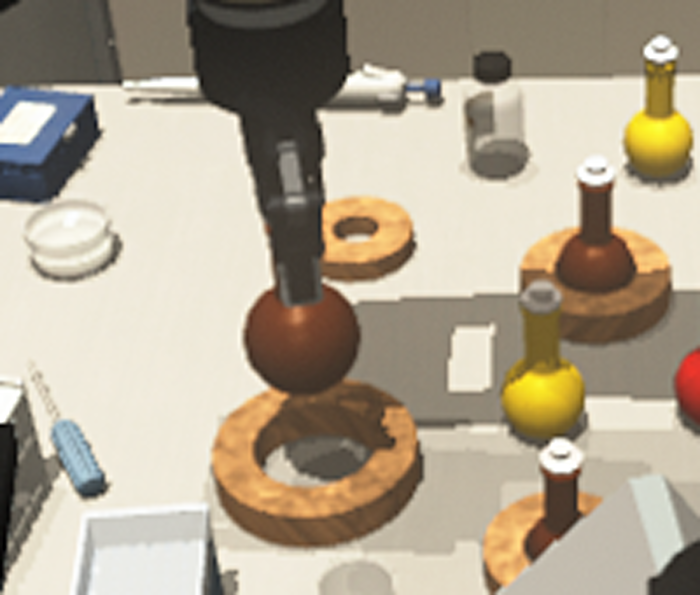

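The large flask is held upright above the spare ring: bulb at (216,226) px, ring centre at (221,260). ring_small is now bare at (231,197).

```bash
python3 - <<'E'
from h import *
S=grab("side")
for p in([.6307,.0653,.101],[.6307,.0653,.032],[.631,.0655,.026],[.631,.0655,.013]): print(p,proj(*S[1:],p).round(1))
from meas import *
print(blobs(masks(S[0])["cork"],60,(180,180,260,300)))
h=cv2.cvtColor(S[0],cv2.COLOR_BGR2HSV)
cv2.imwrite("/tmp/top.png",grab("top")[0])
E
```

```text
[0.6307, 0.0653, 0.101] [216.2 224.4]
[0.6307, 0.0653, 0.032] [219.5 251.4]
[0.631, 0.0655, 0.026] [219.6 253.7]
[0.631, 0.0655, 0.013] [220.2 258.5]
[([221, 186, 27, 24, 303], [232.3, 198.8]), ([202, 212, 24, 17, 223], [212.9, 220.5]), ([191, 240, 59, 46, 1137], [216.2, 265.6])]
```

>>> {"fn": "jog_arm", "kwargs": {"deltas": "-0.02 0.05 -0.5 0 0 0;0 0 -0.6 0 0 0;0 0 -0.6 0 0 0;0 0 -0.6 0 0 0;0 0 -0.5 0 0 0;0 0 -0.3 0 0 0;0 0 -0.2 0 0 0;0 0 0 0 0 0;0 0 0 0 0 0"}}

```text
time: 11.42
eef_pos: [0.6306, 0.0669, 0.0888]
tcp_rot: [0.994, 0.112, 0.0, 0.0]
contact_force: [-0.6, 0.8, -1.8]
opening: 0.25
finger_force: 34.3
```

>>> {"fn": "jog_arm", "kwargs": {"deltas": "0 0 -0.08 0 0 0;0 0 0 0 0 0"}}

```text
time: 11.68
eef_pos: [0.6302, 0.0669, 0.0868]
tcp_rot: [0.994, 0.112, 0.0, -0.0]
contact_force: [-0.7, -0.1, -0.7]
opening: 0.249
finger_force: 34.3
```

>>> {"fn": "jog_arm", "kwargs": {"deltas": "0 0 -0.05 0 0 0;0 0 -0.05 0 0 0;0 0 0 0 0 0"}}

```text
time: 12.05
eef_pos: [0.6303, 0.0669, 0.0848]
tcp_rot: [0.994, 0.112, 0.0, -0.0]
contact_force: [0.4, -0.3, 0.0]
opening: 0.248
finger_force: 34.4
```

>>> {"fn": "jog_arm", "kwargs": {"deltas": "0 0 -0.05 0 0 0;0 0 0 0 0 0"}}

```text
time: 12.3
eef_pos: [0.6306, 0.0669, 0.0847]
tcp_rot: [0.994, 0.112, 0.0, 0.0]
contact_force: [-1.6, 0.3, 4.8]
opening: 0.249
finger_force: 34.8
```

>>> {"fn": "jog_arm", "kwargs": {"deltas": "0 0 0 0 0 0;0 0 0 0 0 0;0 0 0 0 0 0;0 0 0 0 0 0;0 0 0.5 0 0 0;0 0 0.8 0 0 0;0 0 0.9 0 0 0;0 0 0.9 0 0 0;0 0 0.8 0 0 0;0 0 0 0 0 0", "gripper": 0.6}}

```text
time: 13.55
eef_pos: [0.6314, 0.0668, 0.1643]
tcp_rot: [0.994, 0.112, 0.002, 0.0]
contact_force: [-0.3, -0.1, -0.4]
opening: 0.599
finger_force: 0.0
```

>>> {"fn": "jog_arm", "kwargs": {"deltas": "-0.85 0.48 0 0 0 0;-0.85 0.48 0 0 0 0;-0.85 0.48 0 0 0 0;-0.85 0.48 0 0 0 0;-0.85 0.48 0 0 0 0;-0.85 0.48 0 0 0 0;-0.85 0.48 0 0 0 0;-0.85 0.48 0 0 0 0;0 0 0 0 0 0;0 0 0 0 0 0"}}

```text
time: 14.8
eef_pos: [0.4946, 0.1437, 0.162]
tcp_rot: [0.994, 0.112, 0.001, 0.0]
contact_force: [1.2, -0.3, 0.7]
opening: 0.6
finger_force: 0.0
```

```bash
python3 - <<'E'
from h import *
S=grab("side");T=grab("top")
a=cv2.resize(S[0][150:300,180:330],(0,0),fx=2.6,fy=2.6,interpolation=2); b=cv2.resize(T[0][120:270,190:340],(0,0),fx=2.6,fy=2.6,interpolation=2)
cv2.imwrite("pics/c5.png",np.hstack([a,b])); print(get_state()["eef_pos"])
E
```

```text
[0.49484085 0.14341508 0.16194923]
```

View pics/c5.png

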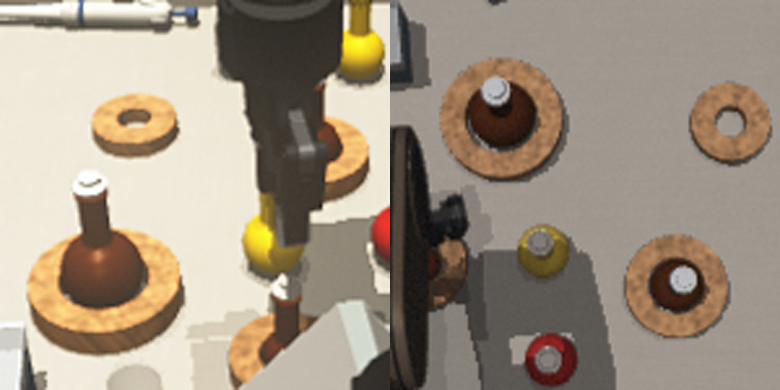

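Left half (side): the large flask stands upright in the spare ring, and the gripper is above the small flask. Right half (top): bare ring_small at crop (730,122), i.e. about (321,167) px.

```bash
python3 - <<'E'
from rings import *
T=grab("top");S=grab("side")
print(ringfit(T,(300,147,342,187),.039,.018))
print(blobs(masks(T[0])["cork"],60,(300,147,342,187)),blobs(masks(S[0])["cork"],60,(200,180,255,214)))
g=cv2.cvtColor(T[0],cv2.COLOR_BGR2HSV)
# bore centre: hole contour
m=masks(T[0])["cork"][147:187,300:342]; cs,hi=cv2.findContours(m,cv2.RETR_CCOMP,cv2.CHAIN_APPROX_NONE)
for c,h in zip(cs,hi[0]):
    if h[3]>=0 and cv2.contourArea(c)>30: x=cv2.minEnclosingCircle(c); print(np.add(x[0],(300,147)),x[1],onz(*T[1:],x[0][0]+300,x[0][1]+147,.012))
a=np.linspace(0,6.28,90)
for c in((.6235,-.156),(.625,-.156)):
  for V in(T,S):
    q=np.array([proj(*V[1:],[c[0]+.039*np.cos(x),c[1]+.039*np.sin(x),z]) for x in a for z in(0,.018)]);print(c,q.min(0),q.max(0))
E
```

```text
(array([ 0.6257, -0.1579]), np.float64(0.0015), np.float64(-0.002))
[([306, 152, 30, 29, 579], [320.5, 166.3])] [([215, 186, 33, 24, 358], [230.7, 199.4])]
[320.5 166.5] 6.96429443359375 [ 0.62898483 -0.15578238  0.012     ]
(0.6235, -0.156) [304.89918622 153.0754709 ] [336.33486771 184.53643443]
(0.6235, -0.156) [215.56470961 183.59304722] [249.11493605 208.97511355]
(0.625, -0.156) [304.88386013 152.50148351] [336.31319354 183.96074966]
(0.625, -0.156) [214.92925539 183.6028737 ] [248.48546655 208.98480611]
```

>>> {"fn": "jog_arm", "kwargs": {"deltas": "-0.08 0 -0.6 0 0 0;0 0 -0.8 0 0 0;0 0 -0.8 0 0 0;0 0 -0.8 0 0 0;0 0 -0.8 0 0 0;0 0 -0.8 0 0 0;0 0 -0.6 0 0 0;0 0 0 0 0 0;0 0 0 0 0 0"}}

```text
time: 16.12
eef_pos: [0.4931, 0.1437, 0.0582]
tcp_rot: [0.994, 0.112, 0.001, 0.0]
contact_force: [0.1, -0.3, -0.1]
opening: 0.604
finger_force: 0.0
```

>>> {"fn": "jog_arm", "kwargs": {"deltas": "0 0 0 0 0 0;0 0 0 0 0 0;0 0 0 0 0 0;0 0 0 0 0 0;0 0 0 0 0 0;0 0 0 0 0 0;0 0 0.2 0 0 0;0 0 0.4 0 0 0;0 0 0.8 0 0 0;0 0 0.8 0 0 0;0 0 0.8 0 0 0;0 0 0.8 0 0 0;0 0 0.8 0 0 0;0 0 0.6 0 0 0;0 0 0 0 0 0", "gripper": 0, "squeeze": 35}}

```text
time: 18.0
eef_pos: [0.4934, 0.1437, 0.1631]
tcp_rot: [0.994, 0.112, 0.001, 0.0]
contact_force: [0.1, -0.9, -1.3]
opening: 0.203
finger_force: 34.3
```

```bash
python3 - <<'E'
from h import *
S=grab("side");T=grab("top")
a=cv2.resize(S[0][150:300,230:380],(0,0),fx=2.6,fy=2.6,interpolation=2); b=cv2.resize(T[0][150:300,150:300],(0,0),fx=2.6,fy=2.6,interpolation=2)
cv2.imwrite("pics/c6.png",np.hstack([a,b])); p=get_state()["eef_pos"]; print(p, proj(*S[1:],p-[0,0,.0385]))
E
```

```text
[0.49233245 0.14362464 0.16137126] [289.00007005 241.52655897]
```

View pics/c6.png

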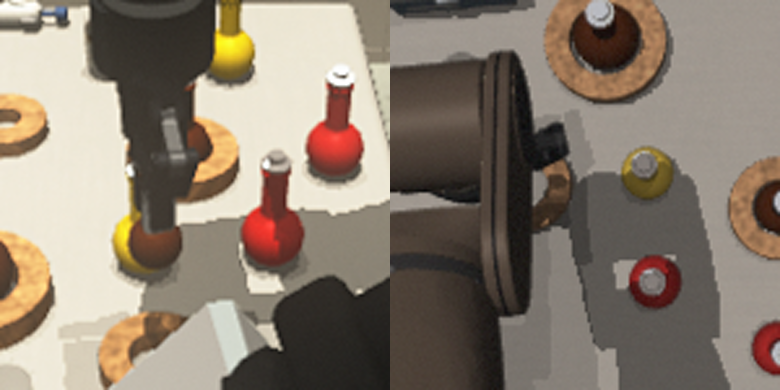

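The small flask is held upright (side crop (156,240)). I raise it a bit to clear the yellow look-alike and carry it to ring_small.

>>> {"fn": "jog_arm", "kwargs": {"deltas": "0.39 -0.3 0.9 0 0 0;0.39 -0.9 0.7 0 0 0;0.39 -0.9 0 0 0 0;0.39 -0.9 0 0 0 0;0.39 -0.9 0 0 0 0;0.39 -0.9 0 0 0 0;0.39 -0.9 0 0 0 0;0.39 -0.9 0 0 0 0;0.39 -0.9 0 0 0 0;0.39 -0.9 0 0 0 0;0.39 -0.9 0 0 0 0;0.39 -0.9 0 0 0 0;0.39 -0.9 0 0 0 0;0.39 -0.9 0 0 0 0;0.39 -0.9 0 0 0 0;0.39 -0.9 0 0 0 0;0.39 -0.9 0 0 0 0;0 -0.33 0 0 0 0;0 0 0 0 0 0;0 0 0 0 0 0"}}

```text
time: 20.6
eef_pos: [0.625, -0.1564, 0.1936]
tcp_rot: [0.994, 0.112, -0.0, -0.0]
contact_force: [0.6, 0.1, -0.3]
opening: 0.198
finger_force: 34.3
```

>>> {"fn": "jog_arm", "kwargs": {"deltas": "0 0 -0.6 0 0 0;0 0 -0.9 0 0 0;0 0 -0.9 0 0 0;0 0 -0.9 0 0 0;0 0 -0.9 0 0 0;0 0 -0.5 0 0 0;0 0 0 0 0 0;0 0 0 0 0 0"}}

```text
time: 21.6
eef_pos: [0.6258, -0.1572, 0.1005]
tcp_rot: [0.994, 0.112, 0.001, 0.0]
contact_force: [-0.3, -0.2, -0.8]
opening: 0.202
finger_force: 34.3
```

```bash
python3 - <<'E'
from h import *
from meas import *
S=grab("side")
cv2.imwrite("pics/s7.png",cv2.resize(S[0][130:230,170:300],(0,0),fx=5.5,fy=5.5,interpolation=2)); p=get_state()["eef_pos"]; print(p, proj(*S[1:],p-[0,0,.0385]),blobs(masks(S[0])["cork"],60,(200,180,255,214)),blobs(masks(S[0])["amber"],60,(200,140,255,214)))
print(proj(*S[1:],[.626,-.1575,.018]))
E
```

```text
[ 0.6259133  -0.15724932  0.10078428] [229.66947303 176.93690965] [([215, 187, 30, 23, 348], [226.7, 199.8])] [([223, 173, 15, 11, 97], [230.5, 178.2])]
[231.13605264 192.55757341]
```

View pics/s7.png

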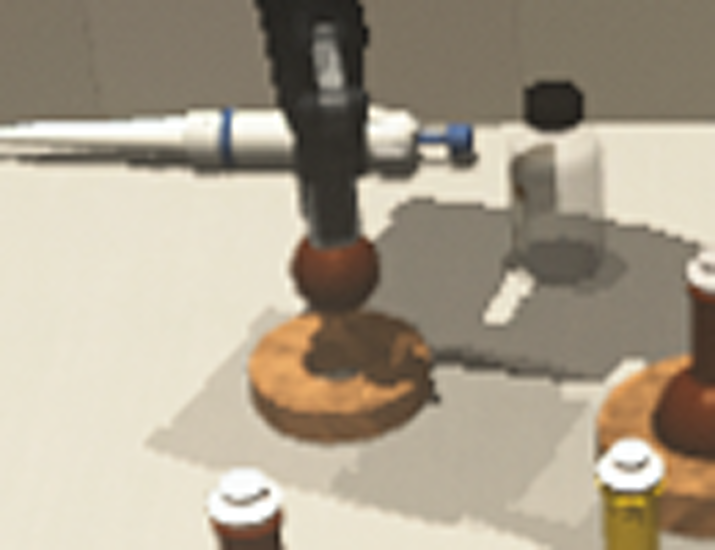

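The small bulb (231,179) is aligned over ring_small, whose top centre is at about (232,194).

>>> {"fn": "jog_arm", "kwargs": {"deltas": "0 0 -0.5 0 0 0;0 0 -0.5 0 0 0;0 0 -0.3 0 0 0;0 0 -0.2 0 0 0;0 0 0 0 0 0;0 0 0 0 0 0"}}

```text
time: 22.4
eef_pos: [0.6261, -0.1565, 0.0706]
tcp_rot: [0.994, 0.112, 0.001, -0.0]
contact_force: [0.4, 4.0, 4.2]
opening: 0.2
finger_force: 34.7
```

>>> {"fn": "jog_arm", "kwargs": {"deltas": "0 0 -0.08 0 0 0;0 0 0 0 0 0;0 0 0 0 0 0"}}

```text
time: 22.78
eef_pos: [0.6263, -0.1565, 0.0703]
tcp_rot: [0.994, 0.111, 0.001, -0.0]
contact_force: [-1.8, 5.5, 8.9]
opening: 0.201
finger_force: 35.3
```

>>> {"fn": "jog_arm", "kwargs": {"deltas": "0 0 -0.05 0 0 0;0 0 0 0 0 0;0 0 0 0 0 0"}}

```text
time: 23.15
eef_pos: [0.6265, -0.1565, 0.0701]
tcp_rot: [0.994, 0.112, 0.001, -0.0]
contact_force: [-1.9, 5.3, 13.5]
opening: 0.199
finger_force: 35.6
```

>>> {"fn": "jog_arm", "kwargs": {"deltas": "0 0 0.2 0 0 0;0 0.1 0 0 0 0;0 0 -0.1 0 0 0;0 0 0 0 0 0;0 0 0 0 0 0"}}

```text
time: 23.78
eef_pos: [0.6257, -0.1551, 0.0693]
tcp_rot: [0.994, 0.112, 0.001, 0.0]
contact_force: [2.4, 0.7, 2.2]
opening: 0.198
finger_force: 34.5
```

>>> {"fn": "jog_arm", "kwargs": {"deltas": "0 0 -0.1 0 0 0;0 0 0 0 0 0;0 0 0 0 0 0"}}

```text
time: 24.15
eef_pos: [0.6264, -0.1549, 0.0685]
tcp_rot: [0.994, 0.112, 0.001, 0.0]
contact_force: [2.4, 2.2, 6.7]
opening: 0.202
finger_force: 34.9
```

>>> {"fn": "jog_arm", "kwargs": {"deltas": "0 0 0.05 0 0 0;0.05 0.05 0 0 0 0;0 0 -0.05 0 0 0;0 0 0 0 0 0"}}

```text
time: 24.65
eef_pos: [0.6265, -0.1544, 0.0677]
tcp_rot: [0.994, 0.112, 0.0, 0.0]
contact_force: [0.9, -0.2, 4.7]
opening: 0.197
finger_force: 34.8
```

>>> {"fn": "jog_arm", "kwargs": {"deltas": "0 0 0 0 0 0;0 0 0 0 0 0;0 0 0 0 0 0;0 0 0 0 0 0;0 0 0.4 0 0 0;0 0 0.8 0 0 0;0 0 0.9 0 0 0;0 0 0.9 0 0 0;0 0 0.9 0 0 0;0 0 0.5 0 0 0;0 0 0 0 0 0", "gripper": 0.6}}

```text
time: 26.02
eef_pos: [0.6267, -0.1541, 0.1564]
tcp_rot: [0.994, 0.112, 0.001, 0.0]
contact_force: [-0.3, -1.2, -0.2]
opening: 0.601
finger_force: 0.0
```

>>> {"fn": "jog_arm", "kwargs": {"deltas": "-0.88 0.32 0 0 0 0;-0.88 0.32 0 0 0 0;-0.88 0.32 0 0 0 0;-0.88 0.32 0 0 0 0;-0.88 0.32 0 0 0 0;-0.88 0.32 0 0 0 0;-0.88 0.32 0 0 0 0;-0.88 0.32 0 0 0 0;-0.88 0.32 0 0 0 0;0 0 0 0 0 0;0 0 0 0 0 0"}}

```text
time: 27.4
eef_pos: [0.4682, -0.0965, 0.1549]
tcp_rot: [0.994, 0.112, 0.0, 0.0]
contact_force: [-0.7, -0.5, 0.6]
opening: 0.6
finger_force: 0.0
```

```bash
python3 - <<'E'
from h import *
from rings import *
S=grab("side");T=grab("top"); print(get_state()["eef_pos"],ringfit(T,(180,198,224,242),.043,.020),blobs(masks(T[0])["cork"],60,(180,190,230,245)))
m=masks(T[0])["cork"][195:247,178:228]; cs,hi=cv2.findContours(m,cv2.RETR_CCOMP,cv2.CHAIN_APPROX_NONE)
for c,h in zip(cs,hi[0]):
    if h[3]>=0 and cv2.contourArea(c)>30: x=cv2.minEnclosingCircle(c); print(np.add(x[0],(178,195)),x[1],onz(*T[1:],x[0][0]+178,x[0][1]+195,.012))
a=cv2.resize(S[0][140:290,190:340],(0,0),fx=2.6,fy=2.6,interpolation=2); b=cv2.resize(T[0][130:280,185:335],(0,0),fx=2.6,fy=2.6,interpolation=2)
cv2.imwrite("pics/c8.png",np.hstack([a,b]))
E
```

```text
[ 0.46838545 -0.09663131  0.15510076] (array([0.4914, 0.1417]), np.float64(0.0016), np.float64(-0.0019)) [([185, 204, 34, 34, 672], [201.7, 220.8])]
[201.82287025 220.68834114] 9.562887191772461 [0.49452606 0.14475757 0.012     ]
```

View pics/c8.png

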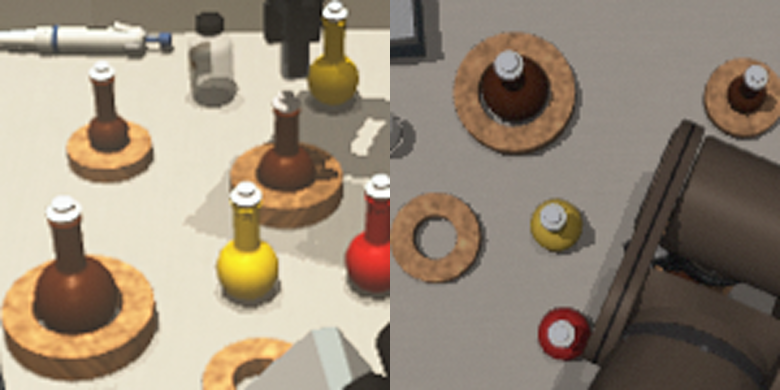

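The small flask sits upright on ring_small (side crop (108,130)). The gripper is over the medium flask, stopper at crop (285,100). Descend and grasp.

>>> {"fn": "jog_arm", "kwargs": {"deltas": "0 0 -0.6 0 0 0;0 0 -0.8 0 0 0;0 0 -0.8 0 0 0;0 0 -0.8 0 0 0;0 0 -0.8 0 0 0;0 0 -0.45 0 0 0;0 0 0 0 0 0;0 0 0 0 0 0"}}

```text
time: 28.5
eef_pos: [0.4683, -0.0965, 0.0706]
tcp_rot: [0.994, 0.112, 0.0, 0.0]
contact_force: [0.3, 0.6, -0.5]
opening: 0.604
finger_force: 0.0
```

>>> {"fn": "jog_arm", "kwargs": {"deltas": "0 0 0 0 0 0;0 0 0 0 0 0;0 0 0 0 0 0;0 0 0 0 0 0;0 0 0 0 0 0;0 0 0 0 0 0;0 0 0.2 0 0 0;0 0 0.4 0 0 0;0 0 0.8 0 0 0;0 0 0.9 0 0 0;0 0 0.9 0 0 0;0 0 0.9 0 0 0;0 0 0.9 0 0 0;0 0 0.9 0 0 0;0 0 0.6 0 0 0;0 0 0 0 0 0", "gripper": 0, "squeeze": 35}}

```text
time: 30.5
eef_pos: [0.4684, -0.0966, 0.2015]
tcp_rot: [0.994, 0.112, 0.001, 0.001]
contact_force: [0.0, -0.4, -2.1]
opening: 0.224
finger_force: 34.1
```

>>> {"fn": "jog_arm", "kwargs": {"deltas": "0.09 0.5 0 0 0 0;0.09 0.9 0 0 0 0;0.09 0.9 0 0 0 0;0.09 0.9 0 0 0 0;0.09 0.9 0 0 0 0;0.09 0.9 0 0 0 0;0.09 0.9 0 0 0 0;0.09 0.9 0 0 0 0;0.09 0.9 0 0 0 0;0.09 0.9 0 0 0 0;0.09 0.9 0 0 0 0;0.09 0.9 0 0 0 0;0.09 0.9 0 0 0 0;0.06 0.7 0 0 0 0;0 0 0 0 0 0;0 0 0 0 0 0"}}

```text
time: 32.5
eef_pos: [0.4924, 0.1435, 0.2]
tcp_rot: [0.994, 0.112, -0.0, 0.0]
contact_force: [-0.0, 0.5, -1.3]
opening: 0.226
finger_force: 34.2
```

>>> {"fn": "jog_arm", "kwargs": {"deltas": "0 0 -0.6 0 0 0;0 0 -0.9 0 0 0;0 0 -0.9 0 0 0;0 0 -0.9 0 0 0;0 0 -0.9 0 0 0;0 0 -0.6 0 0 0;0 0 0 0 0 0;0 0 0 0 0 0"}}

```text
time: 33.5
eef_pos: [0.493, 0.1437, 0.1047]
tcp_rot: [0.994, 0.112, 0.001, 0.0]
contact_force: [0.3, -0.1, -0.2]
opening: 0.226
finger_force: 34.2
```

```bash
python3 - <<'E'
from h import *
from rings import *
S=grab("side");T=grab("top")
p=get_state()["eef_pos"]; print(p, proj(*S[1:],p-[0,0,.0455]))
m=masks(T[0])["cork"][203:257,274:328]; cs,hi=cv2.findContours(m,cv2.RETR_CCOMP,cv2.CHAIN_APPROX_NONE)
for c,h in zip(cs,hi[0]):
    if h[3]>=0 and cv2.contourArea(c)>30: x=cv2.minEnclosingCircle(c); print(np.add(x[0],(274,203)),x[1],onz(*T[1:],x[0][0]+274,x[0][1]+203,.012))
print(ringfit(T,(276,205,325,255),.049,.024))
a=cv2.resize(S[0][170:320,220:370],(0,0),fx=2.6,fy=2.6,interpolation=2); b=cv2.resize(T[0][130:280,185:335],(0,0),fx=2.6,fy=2.6,interpolation=2)
cv2.imwrite("pics/c9.png",np.hstack([a,b]))
E
```

```text
[0.49314487 0.14373449 0.10503996] [288.8725509  267.79601188]
[299.70000076 229.5       ] 11.964213371276855 [ 0.46907079 -0.09872415  0.012     ]
(array([ 0.4659, -0.0999]), np.float64(0.001), np.float64(-0.0011))
```

View pics/c9.png

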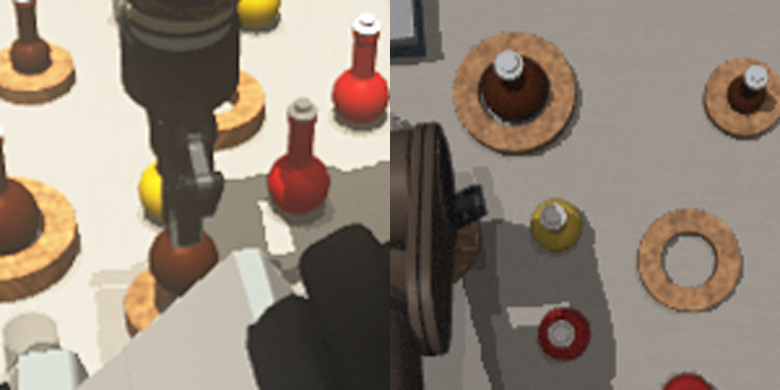

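The medium flask is held over ring_medium (side crop (183,260)). ring_large is now empty (top crop (690,260)).

>>> {"fn": "jog_arm", "kwargs": {"deltas": "0 0 -0.4 0 0 0;0 0 -0.4 0 0 0;0 0 -0.25 0 0 0;0 0 -0.1 0 0 0;0 0 0 0 0 0;0 0 0 0 0 0"}}

```text
time: 34.35
eef_pos: [0.4925, 0.1437, 0.0812]
tcp_rot: [0.994, 0.112, 0.0, -0.0]
contact_force: [1.1, 1.0, 0.7]
opening: 0.221
finger_force: 34.2
```

>>> {"fn": "jog_arm", "kwargs": {"deltas": "0 0 -0.05 0 0 0;0 0 0 0 0 0;0 0 0 0 0 0"}}

```text
time: 34.72
eef_pos: [0.4928, 0.1438, 0.0805]
tcp_rot: [0.994, 0.112, 0.0, -0.0]
contact_force: [1.3, 1.7, 1.9]
opening: 0.223
finger_force: 34.4
```

>>> {"fn": "jog_arm", "kwargs": {"deltas": "0.04 0.05 0 0 0 0;0 0 -0.05 0 0 0;0 0 0 0 0 0;0 0 0 0 0 0"}}

```text
time: 35.22
eef_pos: [0.4933, 0.1448, 0.0792]
tcp_rot: [0.994, 0.112, 0.0, -0.0]
contact_force: [-0.5, 1.6, 3.0]
opening: 0.22
finger_force: 34.5
```

>>> {"fn": "jog_arm", "kwargs": {"deltas": "0 0 -0.04 0 0 0;0 0 0 0 0 0;0 0 0 0 0 0"}}

```text
time: 35.6
eef_pos: [0.4934, 0.1449, 0.079]
tcp_rot: [0.994, 0.112, 0.0, -0.0]
contact_force: [-1.3, 3.3, 5.9]
opening: 0.219
finger_force: 34.9
```

>>> {"fn": "jog_arm", "kwargs": {"deltas": "0 0 0 0 0 0;0 0 0 0 0 0;0 0 0 0 0 0;0 0 0 0 0 0;0 0 0.4 0 0 0;0 0 0.8 0 0 0;0 0 0.9 0 0 0;0 0 0.9 0 0 0;0 0 0.9 0 0 0;0 0 0.6 0 0 0;0 0 0 0 0 0", "gripper": 0.6}}

```text
time: 36.98
eef_pos: [0.4939, 0.1447, 0.1697]
tcp_rot: [0.994, 0.112, 0.001, 0.0]
contact_force: [-0.3, 0.8, -1.4]
opening: 0.599
finger_force: 0.0
```

```bash
python3 - <<'E'
from meas import *
S=grab("side");T=grab("top")
w=blobs(masks(T[0])["white"],25,(215,135,250,175)); print(w,onz(*T[1:],*w[0][1],.12))
h=cv2.inRange(S[0],(205,205,205),(255,255,255)); print([ (b,tri(ray(*T[1:],*w[0][1]),ray(*S[1:],b[1][0],b[1][1]-2))) for b in blobs(h,25,(200,205,230,240))])
E
```

```text
[([215, 135, 35, 15, 325], [231.7, 139.4]), ([225, 149, 11, 11, 80], [229.8, 154.0])] [0.66945492 0.06112657 0.12      ]
[(([200, 205, 30, 35, 745], [213.1, 220.3]), (array([0.65199264, 0.06166798, 0.11866601]), np.float64(0.034218329862629224)))]
```

>>> {"fn": "jog_arm", "kwargs": {"deltas": "0.87 -0.49 0 0 0 0;0.87 -0.49 0 0 0 0;0.87 -0.49 0 0 0 0;0.87 -0.49 0 0 0 0;0.87 -0.49 0 0 0 0;0.87 -0.49 0 0 0 0;0.87 -0.49 0 0 0 0;0.87 -0.49 0 0 0 0;0 0 0 0 0 0;0 0 0 0 0 0"}}

```text
time: 38.33
eef_pos: [0.6322, 0.0662, 0.1679]
tcp_rot: [0.994, 0.112, -0.001, -0.0]
contact_force: [-0.2, 0.5, -0.0]
opening: 0.601
finger_force: 0.0
```

```bash
python3 - <<'E'
from h import *
S=grab("side");T=grab("top"); p=get_state()["eef_pos"]; print(p,onz(*T[1:],229.8,154.0,.12),[proj(*S[1:],[x,.066,.12]) for x in (.627,.633,.639)],proj(*S[1:],[.631,.066,.032]))
cv2.imwrite("pics/s10.png",cv2.resize(S[0][170:290,170:320],(0,0),fx=5,fy=5,interpolation=2))
E
```

```text
[0.63189864 0.06655778 0.1680772 ] [0.63531756 0.06551215 0.12      ] [array([217.1346976 , 216.76385386]), array([213.96374659, 216.81061236]), array([210.79348555, 216.85736068])] [219.30871818 251.61180572]
```

View pics/s10.png

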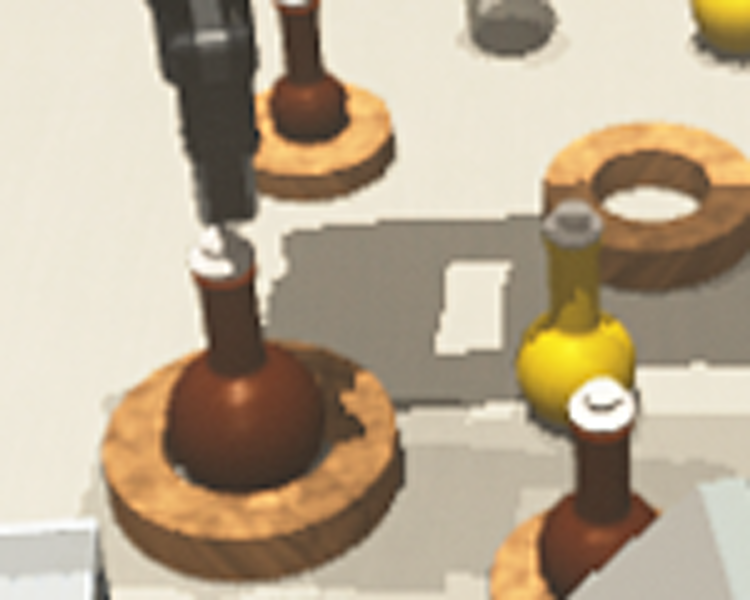

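Side: the large flask is upright in the spare ring, stopper at (214,222) px, right below the fingertip. The medium flask stands on ring_medium at (290,270). Descend.

>>> {"fn": "jog_arm", "kwargs": {"deltas": "0.04 0 -0.6 0 0 0;0 0 -0.8 0 0 0;0 0 -0.8 0 0 0;0 0 -0.8 0 0 0;0 0 -0.7 0 0 0;0 0 -0.4 0 0 0;0 0 0 0 0 0;0 0 0 0 0 0"}}

```text
time: 39.42
eef_pos: [0.6338, 0.0662, 0.087]
tcp_rot: [0.994, 0.112, 0.001, 0.0]
contact_force: [-0.5, 1.3, -0.4]
opening: 0.601
finger_force: 0.0
```

>>> {"fn": "jog_arm", "kwargs": {"deltas": "0 0 0 0 0 0;0 0 0 0 0 0;0 0 0 0 0 0;0 0 0 0 0 0;0 0 0 0 0 0;0 0 0 0 0 0;0 0 0.2 0 0 0;0 0 0.4 0 0 0;0 0 0.8 0 0 0;0 0 0.9 0 0 0;0 0 0.9 0 0 0;0 0 0.9 0 0 0;0 0 0.9 0 0 0;0 0 0.9 0 0 0;0 0 0.6 0 0 0;0 0 0 0 0 0", "gripper": 0, "squeeze": 35}}

```text
time: 41.42
eef_pos: [0.6339, 0.0662, 0.2178]
tcp_rot: [0.994, 0.112, 0.001, 0.0]
contact_force: [-0.7, 0.3, -0.8]
opening: 0.247
finger_force: 34.1
```

>>> {"fn": "jog_arm", "kwargs": {"deltas": "-0.5 -0.5 0 0 0 0;-0.78 -0.77 0 0 0 0;-0.78 -0.77 0 0 0 0;-0.78 -0.77 0 0 0 0;-0.78 -0.77 0 0 0 0;-0.78 -0.77 0 0 0 0;-0.78 -0.77 0 0 0 0;-0.78 -0.77 0 0 0 0;-0.78 -0.77 0 0 0 0;-0.78 -0.77 0 0 0 0;-0.78 -0.77 0 0 0 0;0 0 0 0 0 0;0 0 0 0 0 0"}}

```text
time: 43.05
eef_pos: [0.4674, -0.0978, 0.2165]
tcp_rot: [0.994, 0.111, 0.0, -0.0]
contact_force: [-0.0, 0.0, -0.5]
opening: 0.244
finger_force: 34.2
```

>>> {"fn": "jog_arm", "kwargs": {"deltas": "0 0 -0.6 0 0 0;0 0 -0.9 0 0 0;0 0 -0.9 0 0 0;0 0 -0.9 0 0 0;0 0 -0.9 0 0 0;0 0 -0.6 0 0 0;0 0 -0.2 0 0 0;0 0 0 0 0 0;0 0 0 0 0 0"}}

```text
time: 44.18
eef_pos: [0.4678, -0.098, 0.1171]
tcp_rot: [0.994, 0.112, 0.001, 0.0]
contact_force: [0.2, 0.9, -1.2]
opening: 0.251
finger_force: 34.2
```

```bash
python3 - <<'E'
from meas import *
S=grab("side"); p=get_state()["eef_pos"]; print(p,proj(*S[1:],p-[0,0,.055]))
print(blobs(masks(S[0])["amber"],60,(275,140,325,232)))
m=masks(S[0])["amber"][140:232,275:330]; c=max(cv2.findContours(m,0,2)[0],key=cv2.contourArea); print(cv2.minEnclosingCircle(c))
a=np.linspace(0,6.28,90);q=np.array([proj(*S[1:],[.4675+.049*np.cos(x),-.0975+.049*np.sin(x),z]) for x in a for z in(0,.024)]);print(q.min(0),q.max(0),blobs(masks(S[0])["cork"],60,(265,185,330,240)))
E
```

```text
[ 0.4677654  -0.09798128  0.11709321] [298.97748158 190.68830737]
[([287, 179, 27, 24, 383], [300.2, 191.3])]
((25.028661727905273, 51.417198181152344), 13.757196426391602)
[277.31555141 192.12216639] [320.86242368 226.65212041] [([279, 197, 43, 31, 455], [299.6, 213.4])]
```

>>> {"fn": "jog_arm", "kwargs": {"deltas": "0 0 -0.4 0 0 0;0 0 -0.3 0 0 0;0 0 -0.2 0 0 0;0 0 0 0 0 0;0 0 0 0 0 0"}}

```text
time: 44.85
eef_pos: [0.4673, -0.0978, 0.0983]
tcp_rot: [0.994, 0.112, -0.0, 0.0]
contact_force: [-0.3, 0.3, -1.4]
opening: 0.248
finger_force: 34.2
```

>>> {"fn": "jog_arm", "kwargs": {"deltas": "0 0 -0.06 0 0 0;0 0 0 0 0 0;0 0 0 0 0 0"}}

```text
time: 45.22
eef_pos: [0.4674, -0.0977, 0.0973]
tcp_rot: [0.994, 0.112, 0.0, 0.0]
contact_force: [-0.3, 0.7, -0.2]
opening: 0.256
finger_force: 34.3
```

>>> {"fn": "jog_arm", "kwargs": {"deltas": "0 0 -0.06 0 0 0;0 0 0 0 0 0;0 0 0 0 0 0"}}

```text
time: 45.6
eef_pos: [0.4676, -0.0976, 0.0965]
tcp_rot: [0.994, 0.112, 0.0, -0.0]
contact_force: [-0.7, 2.7, 5.1]
opening: 0.243
finger_force: 34.8
```

>>> {"fn": "jog_arm", "kwargs": {"deltas": "0 0 -0.05 0 0 0;0 0 0 0 0 0;0 0 0 0 0 0"}}

```text
time: 45.98
eef_pos: [0.4679, -0.0976, 0.0962]
tcp_rot: [0.994, 0.112, 0.0, -0.0]
contact_force: [-1.3, 4.7, 9.5]
opening: 0.247
finger_force: 35.3
```

>>> {"fn": "jog_arm", "kwargs": {"deltas": "0 0 0.03 0 0 0;0 0 0 0 0 0;0 0 0 0 0 0;0 0 0 0 0 0;0 0 0 0 0 0;0 0 0.4 0 0 0;0 0 0.8 0 0 0;0 0 0.9 0 0 0;0 0 0.9 0 0 0;0 0 0.9 0 0 0;0 0 0.6 0 0 0;0 0 0 0 0 0", "gripper": 0.6}}

```text
time: 47.48
eef_pos: [0.468, -0.0981, 0.1873]
tcp_rot: [0.994, 0.112, 0.001, 0.001]
contact_force: [0.5, 0.5, -0.5]
opening: 0.604
finger_force: 0.0
```

>>> {"fn": "jog_arm", "kwargs": {"deltas": "0 -0.8 0.3 0 0 0;0 -0.9 0.3 0 0 0;0 -0.9 0.3 0 0 0;0 -0.9 0 0 0 0;0 -0.9 0 0 0 0;0 -0.9 0 0 0 0;0 -0.9 0 0 0 0;0 -0.9 0 0 0 0;0 -0.9 0 0 0 0;0 -0.9 0 0 0 0;0 -0.9 0 0 0 0;0 -0.9 0 0 0 0;0 0 0 0 0 0;0 0 0 0 0 0"}}

```text
time: 49.22
eef_pos: [0.4671, -0.3115, 0.2033]
tcp_rot: [0.994, 0.112, -0.0, -0.0]
contact_force: [0.1, 0.3, -0.6]
opening: 0.6
finger_force: 0.0
```

```bash
python3 - <<'E'
from h import *
S=grab("side");T=grab("top")
a=cv2.resize(S[0][130:310,180:330],(0,0),fx=2.6,fy=2.6,interpolation=2); b=cv2.resize(T[0][110:290,170:320+30],(0,0),fx=2.6,fy=2.6,interpolation=2)
cv2.imwrite("pics/c11.png",np.hstack([a,b])[:, :800])
E
```

```text
(no output)
```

View pics/c11.png

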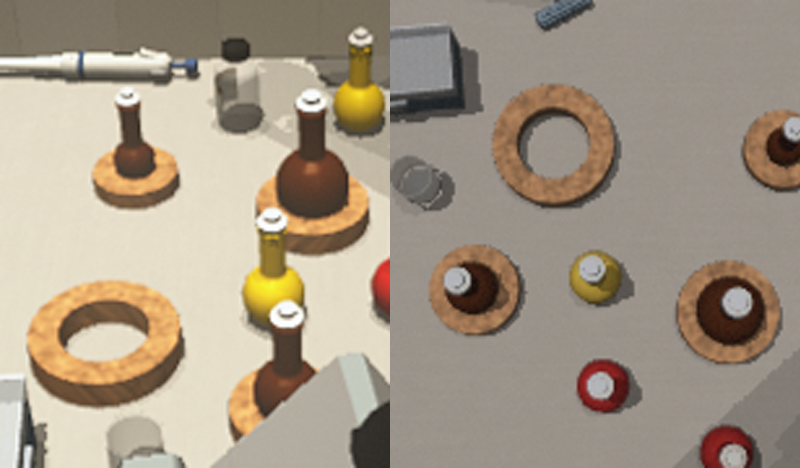

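The two views show all three flasks upright and centred on their own rings: small at side crop (135,160), large at (312,180), medium at top crop (470,287). The spare ring is empty, the beaker and bottle have not moved, and the arm is clear.

```bash
python3 -c "
from plant import ctrl
print(ctrl.sign_off())"
```

```text
the job is handed in; nothing more can be done
None
```

I moved all three flasks onto their matching rings, and the last pictures show them upright and centred. The spare ring is empty, the beaker and bottle look unmoved, and I handed the job in at about 49 s; the sign-off gave no verdict.

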